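# Crate the bottles from the slanted drip rack

### The arm

A 6-joint arm with a two-finger parallel gripper is mounted at the origin on the work surface. World frame = base frame: x ahead of the robot, y to its left, z up, the work surface at z = 0. Lengths are in mm, angles in rad, forces in N, time in s.
With the tool pointing down it reaches from about 350 to 925 mm from the base axis. Payload 6.4 kg.
Tool frame: the origin (TCP) lies at the centre of the arm's flange, where the gripper is bolted on; the fingertips stand 199 mm ahead of it and the grasp point (between the pads) lies 180 mm ahead of it (env.finger_overhang is the z of the fingertips in the tool frame, in mm); z points along the fingers, y is the line along which they close (so a half turn about z gives the same grasp; the last joint's range is limited). The gripper opens to 94 mm and grips with 3 to 60 N. Pads are 16 mm wide; open, the fingers measure 119 mm over their backs; the gripper's body (75 mm by 177 mm) begins 78 mm behind the grasp point.
Start: joints at [-1.285, 0.245, 1.558, -0, 1.339, -0.174], TCP at [288.456, -582.502, 404.655] pointing down, gripper open.
Joint ranges: [-3.13, 3.13], [-1.02, 2.26], [0.13, 2.54], [-0.95, 4.09], [0.21, 2.88], [-2.74, 2.74]. Speed limits (rad/s): [2.57, 2.57, 3.14, 3.14, 3.14, 3.14].

### API

Orientations are given as a unit quaternion [x, y, z, w].
In Python, from cell import env, cams, sign_off gives the robot as it stands.
- The arm moves only by the shell command python3 -m pendant 'ROWS' [OPENING] [FORCE]. ROWS is JSON, a list of rows, each an object with "xyz": the shift along the tool's x, y, z as a fraction of full scale, a list of three; "spin": the turn about the tool's z as a fraction of full scale. In form: [{"xyz": [dx, dy, dz], "spin": spin}, ...]. A call has 1 to 10 rows; each row shifts and turns the commanded pose from where the row before left it, along the tool's axes as they then stand; what a row does not reach is not made up. Full scale, the value 1, is 3 cm for a shift and 0.1 rad for a turn. A row lasts 1/12 s, in which the tool goes at most 41.7 mm and 7.16 degrees, less where a joint would pass 70% of its speed; a pose out of reach is approached as far as the arm can. A call with a number of a shift or a turn outside -1 to 1 is refused whole. A call with a gripper value outside its range is refused whole. OPENING is the gripper command: -1 is fully open, 1 is shut, values between are in proportion, set as the call begins (- or left out, the last holds). The fingers move at their own pace and stop on an object; FORCE is the grip in N (left out, the last holds). Time passes only in rows, so rows that do not move let the fingers close. It gives the time, the measured TCP pose, the force, the opening and the grip force at its end, in the units of the state.
- env.state(): the state, without advancing time (a new reading comes with each control period).
- cams.read_camera(name): name is "scene" or "top" or "wrist"; returns a dict with "img" (420x560x3 uint8, red, green, blue), "camera_matrix" (3x3 intrinsics, pixels), "T" (4x4, takes a point from camera to world coordinates). Camera axes: x right, y down, z forward; pixel columns grow to the right and rows downward; lengths in mm; the calibration is good to about 2 mm. The wrist camera is an equidistant fisheye: a pixel r from the principal point sees the ray r / f radians off the axis. A picture is of the moment at which its call begins. There is no depth.
- sign_off(): hands the job in; it is judged then, once.
The state is a dict: "clock": time; "qpos": joint angles; "joint_velocities": joint speeds; "effort": joint torques, N m; "position": TCP position; "tool_rot": TCP orientation; "contact_force": force on the tool from outside, world axes, zero at the start; "ft_torque": the same for the moment, N m; "finger_gap": finger opening in mm; "finger_force": force on a finger pad.
Only numpy, scipy, OpenCV 4.12 (cv2) and the standard library are available. Lean on these libraries where they do the work, as an engineer would, in place of code of your own. Each camera call takes 0.05 s, during which the arm holds its last target. There are 200 camera calls.

### The job

Take the two bottles that lean in the slanted drip rack and stand them upright in the two free cells of the divided crate, one in each, on the cork spacers. The spacers are of unknown height: lower each bottle until you feel it touch, and let go only then; do not drop it or press it down hard. Leave everything else alone, in the crate and on the bench.

Things in the scene. Friction and masses are not known exactly. Their poses are not given: they have to be found in the camera images.
- bottle_1: Amber lab bottle: body 50 mm diameter to 80 mm height, shoulder narrowing to a 26 mm neck at 99 mm, black screw cap 34 mm diameter from 104 to 135 mm (the top); 0.17 to 0.35 kg. Origin: centre of its underside; z along its axis to the cap. Starts leaning in one bay of the rack.
- bottle_2: Amber lab bottle: body 50 mm diameter to 80 mm height, shoulder narrowing to a 26 mm neck at 99 mm, black screw cap 34 mm diameter from 104 to 135 mm (the top); 0.17 to 0.35 kg. Origin: centre of its underside; z along its axis to the cap. Starts leaning in the other bay of the rack.
- spacer_1: Round spacer with a cork top, 53 mm diameter, marking a free cell of the crate. Origin: centre of that cell at the crate's floor (5 mm over the bench), z up. The cork's top lies anywhere from 6 to 56 mm above this origin, different in each free cell and each time, and is not reported: feel for it. It yields a little: 0.5 mm per N, 5 mm at most.
- spacer_2: Round spacer with a cork top, 53 mm diameter, marking a free cell of the crate. Origin: centre of that cell at the crate's floor (5 mm over the bench), z up. The cork's top lies anywhere from 6 to 56 mm above this origin, different in each free cell and each time, and is not reported: feel for it. It yields a little: 0.5 mm per N, 5 mm at most.
- crate: White divided plastic crate, fixed, 131 mm (its x) by 194 mm (its y), 90 mm high, open at the top: 2 by 3 square cells, each 58 mm inside, walls and dividers 5 mm, floor 5 mm. Cell centres at x = -31.5 or 31.5 mm, y = -63, 0 or 63 mm. Origin: centre of its underside, z up. Four cells are taken, two are free.
- rack: Aluminium drip rack on a grey base plate 150 mm (its x) by 190 mm, fixed. Two bays at its y = -50 and 50 mm; in each a bottle leans 38 degrees from vertical to the rack's -x, foot centre at x 45, z 36 mm, side on a back board that ends 86 mm up the bottle, between side strips 54 mm apart that end 80 mm up. Shoulder and cap are clear. Origin: centre of its underside, z up.
- kept_1: Amber lab bottle: body 50 mm diameter to 80 mm height, shoulder narrowing to a 26 mm neck at 99 mm, black screw cap 34 mm diameter from 104 to 135 mm (the top); 0.17 to 0.35 kg. Origin: centre of its underside; z along its axis to the cap. Stands already in a cell of the crate, on the crate's floor, and stays there. 
- kept_2: Amber lab bottle: body 50 mm diameter to 80 mm height, shoulder narrowing to a 26 mm neck at 99 mm, black screw cap 34 mm diameter from 104 to 135 mm (the top); 0.17 to 0.35 kg. Origin: centre of its underside; z along its axis to the cap. Stands already in a cell of the crate, on the crate's floor, and stays there. 
- kept_3: White jar, 51 mm diameter at its lid, 93 mm high, 0.16 kg. Origin: centre of its underside. Stands already in a cell of the crate, on the crate's floor, and stays there. 
- kept_4: White jar like kept_3. Stands already in a cell of the crate, on the crate's floor, and stays there. 
- tape_dispenser: Beige tape dispenser, 120 by 55 mm, 73 mm high, loose on the bench. Origin: centre of its underside. A bystander.
- wash_bottle: White wash bottle, 68 mm diameter, 144 mm high with its bent spout, loose. Origin: centre of its underside. A bystander.

How it is judged (in metres and radians):
At the end, for the whole second after the job is handed in: Both bottles stand in the two free cells, one in each: axis within 12 mm of the spacer's centre, underside 1 to 62 mm above the spacer's origin, within 0.08 rad of upright, slower than 20 mm/s. The four kept ones stand where they were (within 25 mm, 0.15 rad) and the bystanders within 30 mm (((horizontal distance between bottle_1 and spacer_1 below 0.012 m and z of bottle_1 in the frame of spacer_1 between 0.001 and 0.062 m and horizontal distance between bottle_2 and spacer_2 below 0.012 m and z of bottle_2 in the frame of spacer_2 between 0.001 and 0.062 m) or (horizontal distance between bottle_1 and spacer_2 below 0.012 m and z of bottle_1 in the frame of spacer_2 between 0.001 and 0.062 m and horizontal distance between bottle_2 and spacer_1 below 0.012 m and z of bottle_2 in the frame of spacer_1 between 0.001 and 0.062 m)) and angle between each of bottle_1, bottle_2's own z axis and vertical below 0.08 rad and linear speed of each of bottle_1, bottle_2 below 0.02 m/s and distance of each of kept_1, kept_2, kept_3, kept_4 from where it was at the start of the episode below 0.025 m and angle between each of kept_1, kept_2, kept_3, kept_4's own z axis and vertical below 0.15 rad and distance of each of tape_dispenser, wash_bottle from where it was at the start of the episode below 0.03 m); the robot touches nothing.
It fails at once if a bottle is dropped: out of the fingers it moves faster than 0.25 m/s (a fall of about 4 mm) ((contact force between bottle_1 and the fingers below 0.3 N and linear speed of bottle_1 above 0.25 m/s) or (contact force between bottle_2 and the fingers below 0.3 N and linear speed of bottle_2 above 0.25 m/s)).
It fails at once if a bottle is put down or pressed hard: more than 30 N between a bottle and a spacer (contact force between any of bottle_1, bottle_2 and spacer_1 above 30 N or contact force between any of bottle_1, bottle_2 and spacer_2 above 30 N).
It fails at once if a bottle is pressed hard on the crate: more than 30 N (contact force between any of bottle_1, bottle_2 and crate above 30 N).
It fails at once if something kept in the crate is moved (over 25 mm) or tipped (over 0.35 rad) (distance of any of kept_1, kept_2, kept_3, kept_4 from where it was at the start of the episode above 0.025 m or angle between any of kept_1, kept_2, kept_3, kept_4's own z axis and vertical above 0.35 rad).
It fails at once if a bystander on the bench is moved more than 30 mm (distance of any of tape_dispenser, wash_bottle from where it was at the start of the episode above 0.03 m).
It also fails if it takes over 72 s, if anything falls off the work surface, if the arm or the gripper's body presses on something with over 40 N, if the wrist force passes 120 N, or if a joint passes its speed limit or range.

## Working session

There is one attempt and no reset: what is moved stays moved. The work goes in short steps, Python scripts to look and compute and a shell command to move; the robot and the scene stay as the last step left them, time stands still between calls to the robot, and variables do not carry over. Pictures are saved under pics/ and viewed, at most 10 in all, crops included, and the job is handed in when it is done.

```bash
mkdir -p pics; ls; python3 - <<'E'
from cell import env,cams
import cv2,numpy as np
ims=[]
for n in["scene","top","wrist"]:
    c=cams.read_camera(n);cv2.imwrite(f"pics/{n}0.png",c["img"][:,:,::-1]);print(n,np.round(c["camera_matrix"],1).tolist(),np.round(c["T"],3).tolist())
print(env.state())
E
```

```text
pics
scene [[426.0, 0.0, 282.0], [0.0, 426.0, 212.9], [0.0, 0.0, 1.0]] [[-0.269, 0.601, -0.753, 1203.703], [0.963, 0.152, -0.222, 128.987], [-0.019, -0.785, -0.62, 563.063], [0.0, 0.0, 0.0, 1.0]]
top [[480.4, 0.0, 275.9], [0.0, 480.4, 202.4], [0.0, 0.0, 1.0]] [[-0.021, -0.992, 0.125, 482.542], [-1.0, 0.019, -0.015, -15.491], [0.012, -0.126, -0.992, 1204.164], [0.0, 0.0, 0.0, 1.0]]
wrist [[325.2, 0.0, 280.4], [0.0, 325.2, 209.5], [0.0, 0.0, 1.0]] [[0.444, -0.865, -0.233, 355.075], [-0.896, -0.429, -0.113, -546.975], [-0.002, 0.26, -0.966, 383.757], [0.0, 0.0, 0.0, 1.0]]
{'clock': 0.15, 'qpos': array([-1.28510288e+00,  2.45650872e-01,  1.55870918e+00, -1.06467136e-05,
        1.33869823e+00, -1.74108394e-01]), 'joint_velocities': array([-0.00103704, -0.00050571, -0.0040573 ,  0.00027131,  0.002013  ,
       -0.0007789 ]), 'effort': array([ 4.44616308e-04, -4.16262746e+01, -3.14983320e+01,  6.85288408e-02,
        3.15661915e-02, -8.99460611e-05]), 'position': array([ 288.40338798, -582.33109018,  403.81339777]), 'tool_rot': array([ 9.73688437e-01,  2.27882188e-01, -4.60358739e-05, -7.31382738e-04]), 'contact_force': array([-0.27342863, -0.20569814, -0.00647081]), 'ft_torque': array([-0.01798685,  0.020542  ,  0.0166482 ]), 'finger_force': 0.0, 'finger_gap': 93.84108389899991}
```

View pics/top0.png

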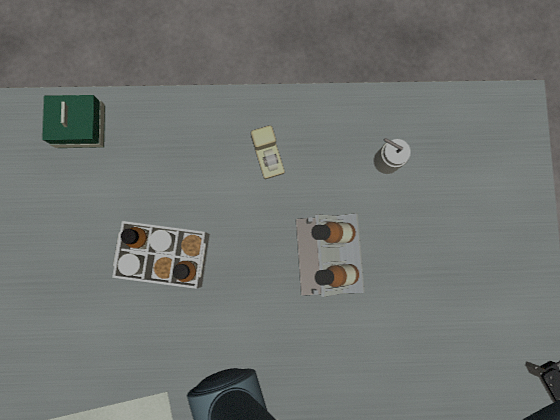

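View pics/scene0.png

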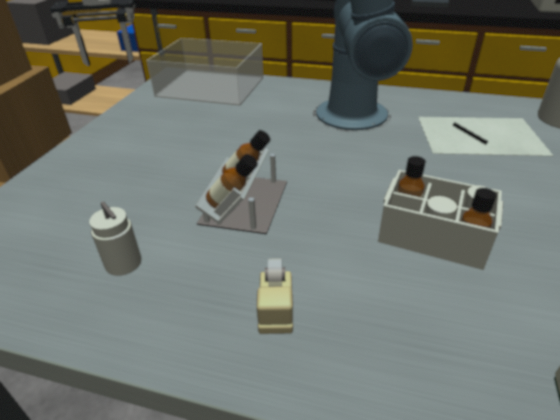

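```bash
python3 - <<'E'
import cv2,numpy as np
a=cv2.imread("pics/top0.png")
c1=cv2.resize(a[210:300,105:215],None,fx=7,fy=7,interpolation=cv2.INTER_CUBIC)[:, :770]
c2=cv2.resize(a[205:305,285:375],None,fx=6,fy=6,interpolation=cv2.INTER_CUBIC)
f=np.zeros((600,800,3),np.uint8)
c1=cv2.resize(a[210:300,105:215],None,fx=3.6,fy=3.6,interpolation=cv2.INTER_CUBIC)
c2=cv2.resize(a[205:305,285:375],None,fx=4,fy=4,interpolation=cv2.INTER_CUBIC)
f[:c1.shape[0],:c1.shape[1]]=c1;f[:c2.shape[0],400:400+c2.shape[1]]=c2
cv2.imwrite("pics/crop0.png",f[:410])
E
```

```text
(no output)
```

View pics/crop0.png

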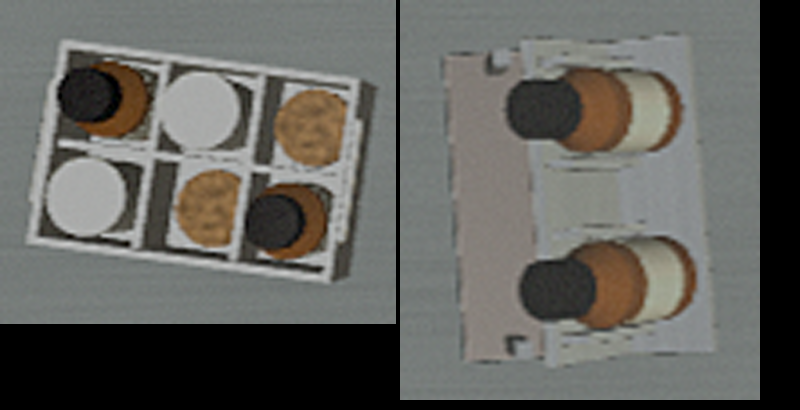

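```bash
cat > h.py <<'E'
import numpy as np
from scipy.spatial.transform import Rotation as R
def unproj(c,uv,z,fish=False):
    K,T=np.array(c["camera_matrix"]),np.array(c["T"])
    x=(uv[0]-K[0,2])/K[0,0];y=(uv[1]-K[1,2])/K[1,1]
    if fish:
        r=np.hypot(x,y); d=np.array([x/r*np.sin(r),y/r*np.sin(r),np.cos(r)]) if r>0 else np.array([0,0,1.])
    else: d=np.array([x,y,1.])
    d=T[:3,:3]@d; o=T[:3,3]; return o+d*(z-o[2])/d[2]
E
python3 - <<'E'
from cell import cams
from h import *
c=cams.read_camera("top")
f1=lambda p:(p[0]/3.6+105-.4,p[1]/3.6+210-.4)
f2=lambda p:((p[0]-400)/4+285-.4,p[1]/4+205-.4)
np.set_printoptions(precision=1,suppress=True)
C=np.array([unproj(c,f1(p),90) for p in [(62,40),(362,77),(333,282),(28,243)]])
ctr=C.mean(0);print(C,ctr)
ey=(C[0]+C[3]-C[1]-C[2])[:2];print("len",np.linalg.norm(ey)/2);ey/=np.linalg.norm(ey);ex=np.array([ey[1],-ey[0]])
print("ey,ex",ey,ex,np.degrees(np.arctan2(ey[1],ey[0])))
print("cells", ctr[:2]+31.5*ex-63*ey, ctr[:2]-31.5*ex, )
for p in[(312,127),(210,208)]:
  for z in(11,35,61):print("cork",z,unproj(c,f1(p),z)[:2])
for p in[(442,55),(465,362),(715,350),(690,38)]:print("rack",unproj(c,f2(p),5)[:2])
for p in[(545,108),(558,290)]:print("cap",unproj(c,f2(p),130)[:2])
E
```

```text
[[587.5 325.8  90. ]
 [559.8 133.1  90. ]
 [430.1 151.8  90. ]
 [458.7 344.8  90. ]] [509.  238.9  90. ]
len 194.88787414916646
ey,ex [0.1 1. ] [ 1.  -0.1] 81.70214316951237
cells [531.1 172. ] [477.8 243.4]
cork 11 [531.6 178. ]
cork 35 [530.6 174.1]
cork 61 [529.5 169.9]
cork 11 [478.  247.3]
cork 35 [478. 242.]
cork 61 [478.1 236.3]
rack [592.8 -80.7]
rack [403.3 -89.9]
rack [ 407.2 -244.1]
rack [ 600.5 -236.9]
cap [ 550.4 -130.8]
cap [ 449.6 -134.7]
```

```bash
python3 -m pendant '[{"xyz":[0,0,0],"spin":-1},{"xyz":[0,0,0],"spin":-1},{"xyz":[0,0,0],"spin":-1},{"xyz":[0,0,0],"spin":-1},{"xyz":[0,0,0],"spin":-1},{"xyz":[0,0,0],"spin":-1},{"xyz":[0,0,0],"spin":-1},{"xyz":[0,0,0],"spin":-1},{"xyz":[0,0,0],"spin":-1},{"xyz":[0,0,0],"spin":-1}]' -1
python3 -m pendant '[{"xyz":[0,0,0],"spin":-1},{"xyz":[0.5,0.2,0],"spin":-0.55},{"xyz":[0.98,0.4,0],"spin":0},{"xyz":[0.98,0.4,0],"spin":0},{"xyz":[0.98,0.4,0],"spin":0},{"xyz":[0.98,0.4,0],"spin":0},{"xyz":[0.98,0.4,0],"spin":0},{"xyz":[0.98,0.4,0],"spin":0},{"xyz":[0.98,0.4,0],"spin":0},{"xyz":[0.98,0.4,0],"spin":0}]'
python3 -m pendant '[{"xyz":[0.98,0.4,0],"spin":0},{"xyz":[0.98,0.4,0],"spin":0},{"xyz":[0.98,0.4,0],"spin":0},{"xyz":[0.98,0.4,0],"spin":0},{"xyz":[0.98,0.4,0],"spin":0},{"xyz":[0.98,0.4,0],"spin":0},{"xyz":[0.5,0.2,0],"spin":0},{"xyz":[0,0,0],"spin":0},{"xyz":[0,0,0],"spin":0}]'
python3 - <<'E'
from cell import cams,env
from h import *
import cv2
c=cams.read_camera("wrist");cv2.imwrite("pics/w1.png",c["img"][:,:,::-1])
s=env.state();print(s["position"],s["contact_force"],R.from_quat(s["tool_rot"]).as_matrix().round(3).tolist())
np.save("w1.npy",{k:c[k] for k in("camera_matrix","T")},allow_pickle=True)
E
```

```text
clock: 1.03
position: [288.4, -582.4, 404.3]
tool_rot: [0.744, 0.669, 0.0, -0.0]
contact_force: [0.2, 0.9, 0.1]
finger_gap: 94.1
finger_force: 0.0
clock: 1.87
position: [380.3, -326.8, 404.5]
tool_rot: [0.692, 0.722, 0.0, -0.0]
contact_force: [1.0, -0.3, 0.1]
finger_gap: 93.8
finger_force: 0.0
clock: 2.62
position: [449.7, -133.2, 404.6]
tool_rot: [0.691, 0.723, -0.0, 0.0]
contact_force: [0.3, -0.1, 0.1]
finger_gap: 93.6
finger_force: 0.0
[ 449.5990675  -133.92753206  404.58521906] [ 0.05817134  0.51911506 -0.91189757] [[-0.044, 0.999, -0.0], [0.999, 0.044, -0.0], [-0.0, -0.0, -1.0]]
```

View pics/w1.png

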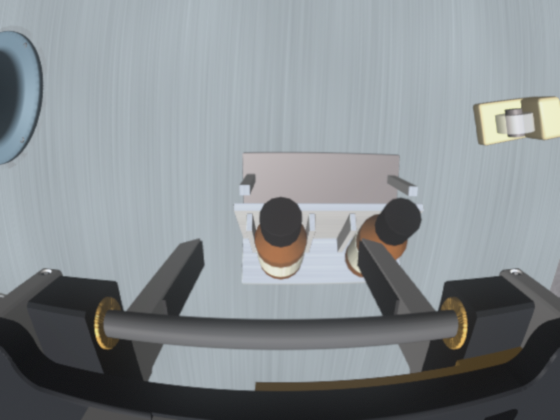

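```bash
python3 - <<'E'
from h import *
c=np.load("w1.npy",allow_pickle=True).item()
print("captop",unproj(c,(281,218),142,1),unproj(c,(402,218),142,1))
for p in[(244,153),(399,155)]:print(unproj(c,p,5,1))
E
```

```text
captop [ 449.01654644 -128.02162855  142.        ] [ 547.7982638  -123.80658048  142.        ]
[404.18362436 -91.55236454   5.        ]
[591.28128309 -82.57481279   5.        ]
```

```bash
python3 -m pendant '[{"xyz":[-0.03,0,0.7],"spin":0},{"xyz":[0,0,0.7],"spin":0},{"xyz":[0,0,0.7],"spin":0},{"xyz":[0,0,0.6],"spin":0},{"xyz":[0,0,0.43],"spin":0},{"xyz":[0,0,0],"spin":0},{"xyz":[0,0,0],"spin":0}]' -1
python3 -m pendant '[{"xyz":[0,0,0],"spin":0},{"xyz":[0,0,0],"spin":0},{"xyz":[0,0,0],"spin":0},{"xyz":[0,0,0],"spin":0},{"xyz":[0,0,0],"spin":0},{"xyz":[0,0,0],"spin":0},{"xyz":[0,0,0],"spin":0},{"xyz":[0,0,0],"spin":0},{"xyz":[0,0,0],"spin":0},{"xyz":[0,0,0],"spin":0}]' 1 12
```

```text
clock: 3.25
position: [449.4, -135.6, 310.4]
tool_rot: [0.692, 0.722, -0.0, -0.001]
contact_force: [0.1, -1.0, -0.4]
finger_gap: 93.9
finger_force: 0.0
clock: 4.08
position: [449.7, -134.6, 310.7]
tool_rot: [0.691, 0.723, -0.0, -0.0]
contact_force: [-0.3, 0.4, 0.3]
finger_gap: 33.5
finger_force: 12.0
```

```bash
python3 -m pendant '[{"xyz":[0,0,-0.2],"spin":0},{"xyz":[0,0,-0.4],"spin":0},{"xyz":[0,0,-0.5],"spin":0},{"xyz":[0,0,-0.5],"spin":0},{"xyz":[0,0,-0.5],"spin":0},{"xyz":[0,0,-0.5],"spin":0},{"xyz":[0,0,-0.5],"spin":0},{"xyz":[0,0,-0.5],"spin":0},{"xyz":[0,0,-0.5],"spin":0},{"xyz":[0,0,-0.4],"spin":0}]'
python3 -m pendant '[{"xyz":[0,0,-0.5],"spin":0},{"xyz":[0,0,-0.5],"spin":0},{"xyz":[0,0,-0.2],"spin":0},{"xyz":[0,0,0],"spin":0},{"xyz":[0,0,0],"spin":0},{"xyz":[0,0,0],"spin":0}]'
python3 - <<'E'
from cell import cams,env
import cv2
c=cams.read_camera("wrist");d=cams.read_camera("scene")
cv2.imwrite("pics/w2.png",cv2.hconcat([c["img"][100:420,100:480,::-1],d["img"][50:370,100:480,::-1]]))
E
```

```text
clock: 4.92
position: [449.5, -134.5, 446.5]
tool_rot: [0.691, 0.722, 0.0, -0.0]
contact_force: [1.0, -0.8, -3.3]
finger_gap: 33.7
finger_force: 12.0
clock: 5.42
position: [449.5, -134.5, 480.4]
tool_rot: [0.691, 0.722, -0.0, -0.001]
contact_force: [0.1, 0.4, -2.9]
finger_gap: 33.6
finger_force: 12.0
```

View pics/w2.png

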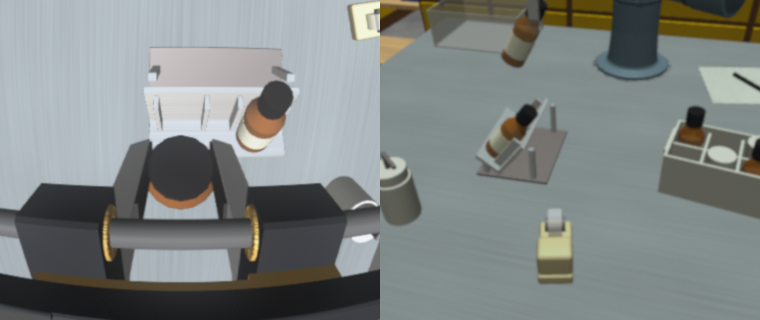

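```bash
python3 - <<'E'
from cell import cams
from h import *
import cv2
c=cams.read_camera("scene");T=np.linalg.inv(c["T"]);K=np.array(c["camera_matrix"])
for t in(10,15,20,25,30,38):
    a=np.radians(t);p0=np.array([449.5,-134.5,300.4]);ax=np.array([-.044*np.sin(a),np.sin(a)*.999,np.cos(a)])
    o=[]
    for s in(0,52,104,120):
        q=T[:3,:3]@(p0+(s-119.5)*ax)+T[:3,3];o+=[(K@(q/q[2]))[:2].round(0).tolist()]
    print(t,o)
cv2.imwrite("pics/s3.png",cv2.resize(c["img"][40:130,200:300,::-1],None,fx=5,fy=5,interpolation=cv2.INTER_CUBIC))
E
```

```text
10 [[251.0, 116.0], [253.0, 92.0], [256.0, 66.0], [257.0, 58.0]]
15 [[246.0, 114.0], [250.0, 91.0], [256.0, 66.0], [257.0, 58.0]]
20 [[241.0, 112.0], [248.0, 90.0], [255.0, 66.0], [257.0, 58.0]]
25 [[236.0, 110.0], [245.0, 89.0], [254.0, 65.0], [257.0, 58.0]]
30 [[232.0, 108.0], [242.0, 87.0], [254.0, 65.0], [257.0, 58.0]]
38 [[225.0, 103.0], [238.0, 84.0], [253.0, 64.0], [257.0, 58.0]]
```

View pics/s3.png

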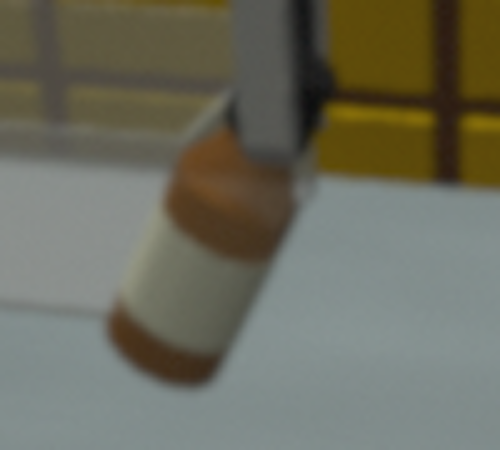

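```bash
python3 -m pendant '[{"xyz":[0.5,0,0],"spin":0},{"xyz":[0.8,0,0],"spin":0},{"xyz":[0.8,0,0],"spin":0},{"xyz":[0.8,0,0],"spin":0},{"xyz":[0.8,0,0],"spin":0},{"xyz":[0.8,0,0.2],"spin":0},{"xyz":[0.8,0,0.4],"spin":0},{"xyz":[0.5,0,0.6],"spin":0},{"xyz":[0,0,0.8],"spin":0},{"xyz":[0,0,0.8],"spin":0}]'
python3 -m pendant '[{"xyz":[0,0,0.8],"spin":0},{"xyz":[0,0,0.7],"spin":0},{"xyz":[0,0,0.5],"spin":0},{"xyz":[0,0,0.3],"spin":0},{"xyz":[0,0,0.2],"spin":0},{"xyz":[0,0,0],"spin":0},{"xyz":[0,0,0],"spin":0},{"xyz":[0,0,0],"spin":0}]'
```

```text
clock: 6.4
position: [441.9, 40.2, 396.9]
tool_rot: [0.691, 0.723, 0.0, 0.0]
contact_force: [-0.3, -0.3, -3.6]
finger_gap: 33.6
finger_force: 12.0
clock: 7.07
position: [442.6, 39.1, 323.9]
tool_rot: [0.691, 0.722, 0.001, 0.001]
contact_force: [0.4, -0.9, -3.8]
finger_gap: 33.7
finger_force: 12.0
```

```bash
python3 -m pendant '[{"xyz":[0,0,0.3],"spin":0},{"xyz":[0,0,0.2],"spin":0},{"xyz":[0,0,0.1],"spin":0},{"xyz":[0,0,0],"spin":0},{"xyz":[0,0,0],"spin":0}]'
python3 -m pendant '[{"xyz":[0,0,0.1],"spin":0},{"xyz":[0,0,0],"spin":0},{"xyz":[0,0,0],"spin":0}]'
python3 -m pendant '[{"xyz":[0,0,0.1],"spin":0},{"xyz":[0,0,0],"spin":0},{"xyz":[0,0,0],"spin":0}]'
python3 -m pendant '[{"xyz":[0,0,0.1],"spin":0},{"xyz":[0,0,0],"spin":0},{"xyz":[0,0,0],"spin":0}]'
```

```text
clock: 7.48
position: [442.0, 39.2, 304.4]
tool_rot: [0.691, 0.722, -0.0, -0.0]
contact_force: [0.3, -0.5, -4.1]
finger_gap: 33.5
finger_force: 12.0
clock: 7.73
position: [442.1, 39.2, 301.7]
tool_rot: [0.691, 0.722, -0.0, -0.0]
contact_force: [0.5, -0.4, -3.0]
finger_gap: 33.7
finger_force: 12.0
clock: 7.98
position: [442.5, 39.2, 299.5]
tool_rot: [0.691, 0.722, 0.0, 0.001]
contact_force: [-1.0, 0.4, 1.8]
finger_gap: 33.3
finger_force: 12.0
clock: 8.23
position: [443.4, 39.2, 298.3]
tool_rot: [0.691, 0.722, 0.001, 0.002]
contact_force: [-1.7, 3.0, 11.0]
finger_gap: 33.8
finger_force: 12.0
```

```bash
python3 -m pendant '[{"xyz":[-0.2,0,-0.03],"spin":0},{"xyz":[-0.2,0,-0.03],"spin":0},{"xyz":[-0.2,0,-0.03],"spin":0},{"xyz":[-0.2,0,-0.03],"spin":0},{"xyz":[-0.2,0,-0.02],"spin":0},{"xyz":[0,0,0],"spin":0},{"xyz":[0,0,0],"spin":0}]'
python3 -m pendant '[{"xyz":[-0.2,0,-0.01],"spin":0},{"xyz":[-0.2,0,0],"spin":0},{"xyz":[-0.2,0,0.02],"spin":0},{"xyz":[-0.2,0,0.02],"spin":0},{"xyz":[-0.1,0,0.02],"spin":0},{"xyz":[0,0,0],"spin":0},{"xyz":[0,0,0],"spin":0}]'
python3 - <<'E'
from cell import cams
import cv2
c=cams.read_camera("scene")
cv2.imwrite("pics/s4.png",cv2.resize(c["img"][60:200,230:400,::-1],None,fx=4,fy=4,interpolation=cv2.INTER_CUBIC))
E
```

```text
clock: 8.82
position: [443.8, 8.8, 300.6]
tool_rot: [0.692, 0.722, 0.0, 0.001]
contact_force: [0.3, -0.7, 4.8]
finger_gap: 33.7
finger_force: 12.0
clock: 9.4
position: [444.5, -18.0, 298.4]
tool_rot: [0.692, 0.722, -0.0, -0.0]
contact_force: [-0.1, 0.9, 3.1]
finger_gap: 33.8
finger_force: 12.0
```

View pics/s4.png

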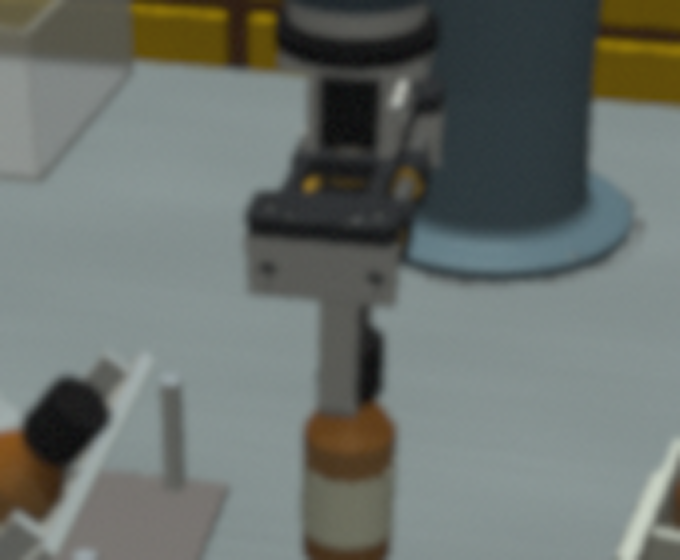

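```bash
python3 -m pendant '[{"xyz":[0,0,0.03],"spin":0},{"xyz":[0,0,0.03],"spin":0},{"xyz":[0,0,0],"spin":0},{"xyz":[0,0,0],"spin":0}]'
python3 - <<'E'
from cell import cams
from h import *
c=cams.read_camera("scene");T=np.linalg.inv(c["T"]);K=np.array(c["camera_matrix"])
for p in[(444.5,-18,118),(444.5,-12,118),(444.5,-18,0),(444.5,-12,0),(444.5,-18,80),(444.5,-12,80)]:
    q=T[:3,:3]@p+T[:3,3];u=(K@(q/q[2]))[:2];print(p,u.round(1),((u-[230,60])*4).round())
E
```

```text
clock: 9.78
position: [445.1, -17.7, 298.2]
tool_rot: [0.691, 0.723, -0.0, 0.0]
contact_force: [-2.8, 1.4, 11.5]
finger_gap: 33.9
finger_force: 12.0
(444.5, -18, 118) [316.4 150.2] [345. 361.]
(444.5, -12, 118) [319.2 150.6] [357. 362.]
(444.5, -18, 0) [314.8 196.4] [339. 546.]
(444.5, -12, 0) [317.4 196.8] [350. 547.]
(444.5, -18, 80) [315.8 165.9] [343. 424.]
(444.5, -12, 80) [318.6 166.3] [354. 425.]
```

```bash
python3 -m pendant '[{"xyz":[0,0,0],"spin":0},{"xyz":[0,0,0],"spin":0},{"xyz":[0,0,0],"spin":0},{"xyz":[0,0,0],"spin":0},{"xyz":[0.1,0,0],"spin":0},{"xyz":[0,0,0],"spin":0}]' -0.1
python3 -m pendant '[{"xyz":[0,0,0],"spin":0},{"xyz":[0,0,0],"spin":0},{"xyz":[0,0,0],"spin":0},{"xyz":[0,0,0],"spin":0},{"xyz":[0,0,0],"spin":0},{"xyz":[0,0,0],"spin":0}]' 1 25
```

```text
clock: 10.33
position: [444.2, -14.4, 296.3]
tool_rot: [0.691, 0.723, -0.0, -0.0]
contact_force: [0.8, 0.4, 0.6]
finger_gap: 51.5
finger_force: 0.0
clock: 10.83
position: [444.5, -14.8, 296.7]
tool_rot: [0.691, 0.722, 0.0, 0.0]
contact_force: [0.1, -0.2, -0.3]
finger_gap: 33.3
finger_force: 25.0
```

```bash
python3 -m pendant '[{"xyz":[0,0,-0.3],"spin":0},{"xyz":[0,0,-0.7],"spin":0},{"xyz":[0,0,-0.9],"spin":0},{"xyz":[0,0,-0.9],"spin":0},{"xyz":[0,0,-0.9],"spin":0.6},{"xyz":[0,0,-0.9],"spin":0.6},{"xyz":[0,0,-0.9],"spin":0.68},{"xyz":[0,0,-0.6],"spin":0},{"xyz":[0,0,0],"spin":0},{"xyz":[0.4,0,0],"spin":0}]'
python3 -m pendant '[{"xyz":[0.8,0,0],"spin":0},{"xyz":[0.9,0,0],"spin":0},{"xyz":[0.9,0,0],"spin":0},{"xyz":[0.9,0,0],"spin":0},{"xyz":[0.9,0,0],"spin":0},{"xyz":[0.9,0,0],"spin":0},{"xyz":[0.9,-0.13,0],"spin":0},{"xyz":[0.9,0,0],"spin":0},{"xyz":[0.8,0,0],"spin":0},{"xyz":[0.37,0,0],"spin":0}]'
python3 -m pendant '[{"xyz":[0,0,0],"spin":0},{"xyz":[0,0,0],"spin":0},{"xyz":[0,0,0],"spin":0}]'
python3 - <<'E'
from cell import cams
import cv2
c=cams.read_camera("scene");d=cams.read_camera("top")
a=cv2.resize(c["img"][40:270,330:530,::-1],None,fx=2,fy=2,interpolation=cv2.INTER_CUBIC)
b=cv2.resize(d["img"][180:312,90:220,::-1],(390,460),interpolation=cv2.INTER_CUBIC)
cv2.imwrite("pics/s5.png",cv2.hconcat([a,b]))
E
```

```text
clock: 11.67
position: [446.0, -3.7, 480.2]
tool_rot: [0.757, 0.654, 0.0, 0.001]
contact_force: [-0.3, 0.3, -3.0]
finger_gap: 33.6
finger_force: 25.0
clock: 12.5
position: [477.5, 245.3, 477.5]
tool_rot: [0.755, 0.655, -0.001, -0.001]
contact_force: [-0.7, -0.2, -4.1]
finger_gap: 33.6
finger_force: 25.0
clock: 12.75
position: [477.9, 242.3, 479.0]
tool_rot: [0.756, 0.654, -0.001, -0.0]
contact_force: [0.4, -0.5, -3.8]
finger_gap: 33.6
finger_force: 25.0
```

View pics/s5.png

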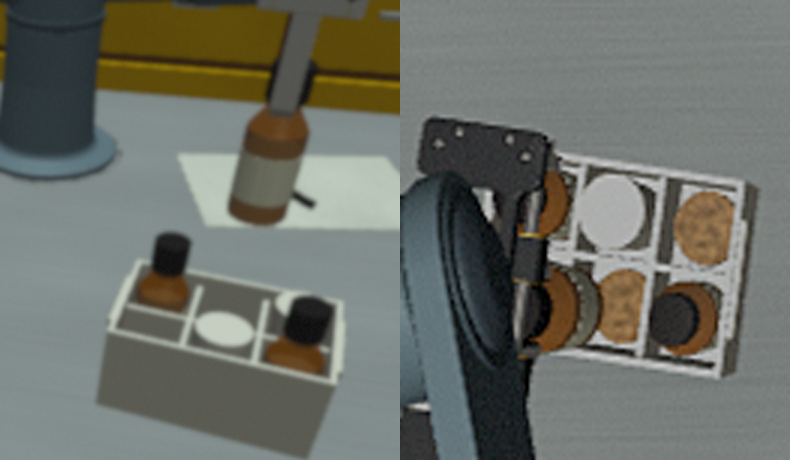

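```bash
cat > ok.py <<'E'
# exit 1 if the tool has been pushed up (touch) or sideways
from cell import env
import sys
f=env.state()["contact_force"]
sys.exit(0 if f[2]<-0.8 and abs(f[0])<4 and abs(f[1])<4 else 1)
E
python3 -m pendant '[{"xyz":[0,0,0.4],"spin":0},{"xyz":[0,0,0.7],"spin":0},{"xyz":[0,0,0.7],"spin":0},{"xyz":[0,0,0.5],"spin":0},{"xyz":[0,0,0.3],"spin":0},{"xyz":[0,0,0],"spin":0},{"xyz":[0,0,0],"spin":0},{"xyz":[0,0,0],"spin":0}]'
python3 ok.py && python3 -m pendant '[{"xyz":[0,0,0.2],"spin":0},{"xyz":[0,0,0.2],"spin":0},{"xyz":[0,0,0.1],"spin":0},{"xyz":[0,0,0],"spin":0}]'
python3 ok.py && python3 -m pendant '[{"xyz":[0,0,0.2],"spin":0},{"xyz":[0,0,0.2],"spin":0},{"xyz":[0,0,0.1],"spin":0},{"xyz":[0,0,0],"spin":0}]'
```

```text
clock: 13.52
position: [478.3, 243.1, 402.9]
tool_rot: [0.756, 0.654, 0.001, 0.0]
contact_force: [0.5, 0.7, -3.0]
finger_gap: 33.2
finger_force: 25.0
clock: 13.85
position: [477.6, 243.2, 385.6]
tool_rot: [0.756, 0.654, -0.001, -0.0]
contact_force: [-0.1, 0.7, -3.4]
finger_gap: 33.4
finger_force: 25.0
clock: 14.18
position: [477.6, 243.1, 370.3]
tool_rot: [0.756, 0.654, -0.001, -0.0]
contact_force: [-0.3, -0.1, -3.9]
finger_gap: 33.6
finger_force: 25.0
```

```bash
python3 -m pendant '[{"xyz":[0,0,0.2],"spin":0},{"xyz":[0,0,0.1],"spin":0},{"xyz":[0,0,0],"spin":0}]' && python3 ok.py &&
python3 -m pendant '[{"xyz":[0,0,0.12],"spin":0},{"xyz":[0,0,0],"spin":0},{"xyz":[0,0,0],"spin":0}]' && python3 ok.py &&
python3 -m pendant '[{"xyz":[0,0,0.12],"spin":0},{"xyz":[0,0,0],"spin":0},{"xyz":[0,0,0],"spin":0}]' && python3 ok.py &&
python3 -m pendant '[{"xyz":[0,0,0.12],"spin":0},{"xyz":[0,0,0],"spin":0},{"xyz":[0,0,0],"spin":0}]' && python3 ok.py &&
python3 -m pendant '[{"xyz":[0,0,0.12],"spin":0},{"xyz":[0,0,0],"spin":0},{"xyz":[0,0,0],"spin":0}]' && python3 ok.py &&
python3 -m pendant '[{"xyz":[0,0,0.12],"spin":0},{"xyz":[0,0,0],"spin":0},{"xyz":[0,0,0],"spin":0}]' && python3 ok.py &&
python3 -m pendant '[{"xyz":[0,0,0.12],"spin":0},{"xyz":[0,0,0],"spin":0},{"xyz":[0,0,0],"spin":0}]' && python3 ok.py &&
python3 -m pendant '[{"xyz":[0,0,0.12],"spin":0},{"xyz":[0,0,0],"spin":0},{"xyz":[0,0,0],"spin":0}]' | grep -E "pos|cont"
```

```text
clock: 14.43
position: [477.7, 243.1, 361.7]
tool_rot: [0.756, 0.654, -0.001, -0.0]
contact_force: [0.4, -0.4, -3.6]
finger_gap: 33.4
finger_force: 25.0
clock: 14.68
position: [477.9, 243.2, 358.9]
tool_rot: [0.756, 0.654, -0.0, -0.0]
contact_force: [-0.4, 0.7, -4.0]
finger_gap: 33.6
finger_force: 25.0
clock: 14.93
position: [477.8, 243.2, 355.2]
tool_rot: [0.756, 0.654, -0.0, -0.0]
contact_force: [-0.6, 0.2, -3.5]
finger_gap: 33.7
finger_force: 25.0
clock: 15.18
position: [477.8, 243.2, 351.6]
tool_rot: [0.756, 0.654, -0.0, -0.0]
contact_force: [-0.6, 0.4, -2.9]
finger_gap: 33.5
finger_force: 25.0
clock: 15.43
position: [477.8, 243.2, 347.9]
tool_rot: [0.756, 0.654, -0.0, -0.0]
contact_force: [0.4, -0.0, -3.7]
finger_gap: 33.7
finger_force: 25.0
clock: 15.68
position: [477.8, 243.2, 344.3]
tool_rot: [0.756, 0.654, -0.0, -0.0]
contact_force: [0.0, 0.5, -3.1]
finger_gap: 33.6
finger_force: 25.0
clock: 15.93
position: [477.8, 243.2, 340.7]
tool_rot: [0.756, 0.654, -0.0, -0.0]
contact_force: [0.8, -0.1, -3.3]
finger_gap: 33.6
finger_force: 25.0
position: [477.8, 243.2, 337.1]
contact_force: [0.5, 0.2, -3.5]
```

```bash
(python3 -m pendant '[{"xyz":[0,0,0.12],"spin":0},{"xyz":[0,0,0],"spin":0},{"xyz":[0,0,0],"spin":0}]' && python3 ok.py &&
python3 -m pendant '[{"xyz":[0,0,0.12],"spin":0},{"xyz":[0,0,0],"spin":0},{"xyz":[0,0,0],"spin":0}]' && python3 ok.py &&
python3 -m pendant '[{"xyz":[0,0,0.12],"spin":0},{"xyz":[0,0,0],"spin":0},{"xyz":[0,0,0],"spin":0}]' && python3 ok.py &&
python3 -m pendant '[{"xyz":[0,0,0.12],"spin":0},{"xyz":[0,0,0],"spin":0},{"xyz":[0,0,0],"spin":0}]' && python3 ok.py &&
python3 -m pendant '[{"xyz":[0,0,0.12],"spin":0},{"xyz":[0,0,0],"spin":0},{"xyz":[0,0,0],"spin":0}]' && python3 ok.py &&
python3 -m pendant '[{"xyz":[0,0,0.12],"spin":0},{"xyz":[0,0,0],"spin":0},{"xyz":[0,0,0],"spin":0}]' && python3 ok.py &&
python3 -m pendant '[{"xyz":[0,0,0.12],"spin":0},{"xyz":[0,0,0],"spin":0},{"xyz":[0,0,0],"spin":0}]' && python3 ok.py &&
python3 -m pendant '[{"xyz":[0,0,0.12],"spin":0},{"xyz":[0,0,0],"spin":0},{"xyz":[0,0,0],"spin":0}]') | grep -E "pos|cont"
```

```text
position: [477.8, 243.2, 333.5]
contact_force: [1.2, -0.3, -3.4]
position: [477.8, 243.2, 329.9]
contact_force: [0.3, 0.3, -3.3]
position: [477.8, 243.2, 326.4]
contact_force: [-0.9, 0.0, -4.0]
position: [477.8, 243.2, 322.8]
contact_force: [-0.4, -0.1, -4.0]
position: [477.8, 243.2, 319.1]
contact_force: [-0.4, -0.1, -2.7]
position: [477.8, 243.2, 315.5]
contact_force: [-0.9, 0.1, -3.1]
position: [477.8, 243.2, 312.0]
contact_force: [-0.2, -0.5, -4.8]
position: [477.8, 243.2, 308.3]
contact_force: [0.4, -0.3, -3.2]
```

```bash
(python3 -m pendant '[{"xyz":[0,0,0.08],"spin":0},{"xyz":[0,0,0],"spin":0},{"xyz":[0,0,0],"spin":0}]' && python3 ok.py &&
python3 -m pendant '[{"xyz":[0,0,0.08],"spin":0},{"xyz":[0,0,0],"spin":0},{"xyz":[0,0,0],"spin":0}]' && python3 ok.py &&
python3 -m pendant '[{"xyz":[0,0,0.08],"spin":0},{"xyz":[0,0,0],"spin":0},{"xyz":[0,0,0],"spin":0}]' ) | grep -E "pos|cont"
```

```text
position: [478.1, 243.3, 306.6]
contact_force: [0.3, -0.1, -1.2]
position: [478.2, 243.3, 304.5]
contact_force: [-1.2, -0.3, 2.9]
```

```bash
python3 -m pendant '[{"xyz":[0,0,-0.04],"spin":0},{"xyz":[0,0,0],"spin":0},{"xyz":[0,0,0],"spin":0}]' | grep -E "pos|cont"
python3 -m pendant '[{"xyz":[0,0,0],"spin":0},{"xyz":[0,0,0],"spin":0},{"xyz":[0,0,0],"spin":0},{"xyz":[0,0,0],"spin":0},{"xyz":[0,0,0],"spin":0}]' -0.15
python3 -m pendant '[{"xyz":[0,0,-0.3],"spin":0},{"xyz":[0,0,-0.5],"spin":0},{"xyz":[0,0,-0.7],"spin":0},{"xyz":[0,0,-0.9],"spin":0},{"xyz":[0,0,-0.9],"spin":0},{"xyz":[0,0,-0.6],"spin":0},{"xyz":[0,0,-0.3],"spin":0}]'
```

```text
position: [478.0, 243.3, 305.3]
contact_force: [-0.6, 1.1, 2.2]
clock: 19.35
position: [477.9, 243.2, 304.9]
tool_rot: [0.756, 0.654, -0.0, -0.0]
contact_force: [0.0, -0.3, -1.3]
finger_gap: 54.0
finger_force: 0.0
clock: 19.93
position: [478.2, 243.4, 435.1]
tool_rot: [0.756, 0.654, 0.003, 0.001]
contact_force: [-0.3, -0.3, -0.8]
finger_gap: 54.0
finger_force: 0.0
```

```bash
python3 -m pendant '[{"xyz":[0,0,0],"spin":-0.7},{"xyz":[0,0,0],"spin":-0.7},{"xyz":[0,0,0],"spin":-0.48},{"xyz":[-0.5,0,0],"spin":0},{"xyz":[-0.9,0.18,0],"spin":0},{"xyz":[-0.9,0.18,0],"spin":0},{"xyz":[-0.9,0.18,0],"spin":0},{"xyz":[-0.9,0.18,0],"spin":0},{"xyz":[-0.9,0.18,0],"spin":0},{"xyz":[-0.9,0.18,0],"spin":0}]' -1 | grep pos
python3 -m pendant '[{"xyz":[-0.9,0.18,0],"spin":0},{"xyz":[-0.9,0.18,0],"spin":0},{"xyz":[-0.9,0.18,0],"spin":0},{"xyz":[-0.9,0.18,0],"spin":0},{"xyz":[-0.9,0.18,0],"spin":0},{"xyz":[-0.9,0.03,0],"spin":0},{"xyz":[-0.9,0,0],"spin":0},{"xyz":[-0.36,0,0.3],"spin":0},{"xyz":[0,0,0.3],"spin":0},{"xyz":[0,0,0],"spin":0}]'
python3 -m pendant '[{"xyz":[0,0,0],"spin":0},{"xyz":[0,0,0],"spin":0}]'
python3 - <<'E'
from cell import cams
import cv2
c=cams.read_camera("wrist");d=cams.read_camera("top")
a=c["img"][100:400,80:480,::-1]
b=cv2.resize(d["img"][200:310,95:220,::-1],(340,300),interpolation=cv2.INTER_CUBIC)
cv2.imwrite("pics/s6.png",cv2.hconcat([a,b]))
E
```

```text
position: [518.0, 66.5, 430.7]
clock: 21.6
position: [554.0, -130.1, 409.7]
tool_rot: [0.692, 0.722, -0.001, -0.003]
contact_force: [-0.9, 0.2, -0.0]
finger_gap: 94.0
finger_force: 0.0
clock: 21.77
position: [554.7, -129.2, 412.7]
tool_rot: [0.691, 0.723, -0.0, -0.0]
contact_force: [0.4, 0.6, 0.8]
finger_gap: 94.0
finger_force: 0.0
```

View pics/s6.png

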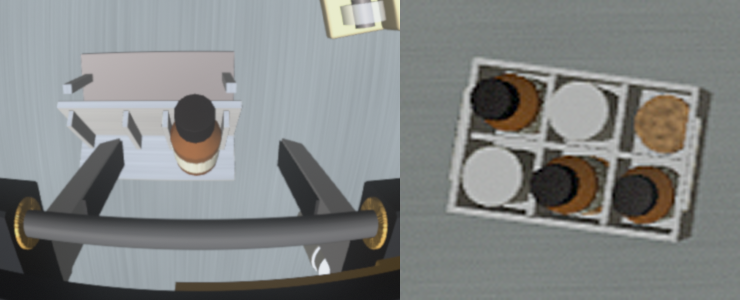

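```bash
python3 -m pendant '[{"xyz":[-0.04,-0.17,0.5],"spin":0},{"xyz":[0,0,0.7],"spin":0},{"xyz":[0,0,0.7],"spin":0},{"xyz":[0,0,0.7],"spin":0},{"xyz":[0,0,0.5],"spin":0},{"xyz":[0,0,0.31],"spin":0},{"xyz":[0,0,0],"spin":0},{"xyz":[0,0,0],"spin":0}]' -1
python3 -m pendant '[{"xyz":[0,0,0],"spin":0},{"xyz":[0,0,0],"spin":0},{"xyz":[0,0,0],"spin":0},{"xyz":[0,0,0],"spin":0},{"xyz":[0,0,0],"spin":0},{"xyz":[0,0,0],"spin":0},{"xyz":[0,0,0],"spin":0},{"xyz":[0,0,0],"spin":0},{"xyz":[0,0,0],"spin":0},{"xyz":[0,0,0],"spin":0}]' 1 12
```

```text
clock: 22.53
position: [549.9, -131.7, 311.2]
tool_rot: [0.691, 0.723, 0.0, 0.0]
contact_force: [0.5, -0.1, 0.5]
finger_gap: 93.9
finger_force: 0.0
clock: 23.37
position: [549.7, -132.0, 310.7]
tool_rot: [0.691, 0.722, 0.0, 0.0]
contact_force: [-0.1, 0.2, -0.7]
finger_gap: 33.5
finger_force: 12.0
```

```bash
python3 -m pendant '[{"xyz":[0,0,-0.2],"spin":0},{"xyz":[0,0,-0.4],"spin":0},{"xyz":[0,0,-0.5],"spin":0},{"xyz":[0,0,-0.5],"spin":0},{"xyz":[0,0,-0.5],"spin":0},{"xyz":[0,0,-0.5],"spin":0},{"xyz":[0,0,-0.5],"spin":0},{"xyz":[0,0,-0.5],"spin":0},{"xyz":[0,0,-0.5],"spin":0},{"xyz":[0,0,-0.4],"spin":0}]'
python3 -m pendant '[{"xyz":[0,0,-0.5],"spin":0},{"xyz":[0,0,-0.5],"spin":0},{"xyz":[0,0,-0.2],"spin":0},{"xyz":[0,0,0],"spin":0},{"xyz":[0,0,0],"spin":0},{"xyz":[0,0,0],"spin":0}]'
python3 - <<'E'
from cell import cams,env
from h import *
import cv2
c=cams.read_camera("scene");T=np.linalg.inv(c["T"]);K=np.array(c["camera_matrix"])
for t in(10,20,30,38):
    a=np.radians(t);p0=env.state()["position"]-[0,0,180];ax=np.array([-.044*np.sin(a),np.sin(a)*.999,np.cos(a)])
    q=T[:3,:3]@(p0-119.5*ax)+T[:3,3];print(t,(((K@(q/q[2]))[:2]-[180,60])*4).round())
cv2.imwrite("pics/s7.png",cv2.resize(c["img"][60:180,180:300,::-1],None,fx=4,fy=4,interpolation=cv2.INTER_CUBIC))
E
```

```text
clock: 24.2
position: [549.6, -131.9, 447.9]
tool_rot: [0.691, 0.723, 0.0, 0.001]
contact_force: [0.7, -0.1, -2.3]
finger_gap: 33.5
finger_force: 12.0
clock: 24.7
position: [549.5, -131.9, 480.6]
tool_rot: [0.691, 0.722, -0.0, -0.001]
contact_force: [-0.1, -0.5, -1.9]
finger_gap: 33.5
finger_force: 12.0
10 [217. 316.]
20 [175. 302.]
30 [134. 281.]
38 [104. 260.]
```

View pics/s7.png

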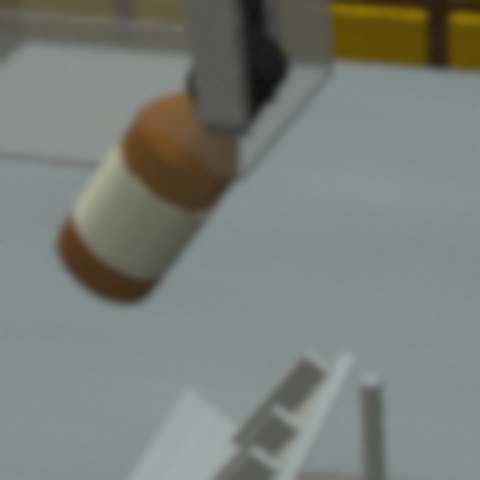

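```bash
python3 -m pendant '[{"xyz":[0.5,0,0],"spin":0},{"xyz":[0.8,0,0],"spin":0},{"xyz":[0.8,0,0],"spin":0},{"xyz":[0.8,0,0],"spin":0},{"xyz":[0.8,0,0],"spin":0},{"xyz":[0.8,0,0.2],"spin":0},{"xyz":[0.8,0,0.4],"spin":0},{"xyz":[0.5,0,0.6],"spin":0},{"xyz":[0,0,0.8],"spin":0},{"xyz":[0,0,0.8],"spin":0}]' | grep pos
python3 -m pendant '[{"xyz":[0,0,0.8],"spin":0},{"xyz":[0,0,0.7],"spin":0},{"xyz":[0,0,0.6],"spin":0},{"xyz":[0,0,0.5],"spin":0},{"xyz":[0,0,0.4],"spin":0},{"xyz":[0,0,0],"spin":0},{"xyz":[0,0,0],"spin":0},{"xyz":[0,0,0],"spin":0}]'
python3 -m pendant '[{"xyz":[0,0,0],"spin":0},{"xyz":[0,0,0],"spin":0},{"xyz":[0,0,0],"spin":0},{"xyz":[0,0,0],"spin":0},{"xyz":[0,0,0],"spin":0},{"xyz":[0,0,0],"spin":0}]' 1 5
python3 - <<'E'
from cell import cams,env
from h import *
import cv2
c=cams.read_camera("scene");T=np.linalg.inv(c["T"]);K=np.array(c["camera_matrix"])
g=lambda p:(K@((lambda q:q/q[2])(T[:3,:3]@p+T[:3,3])))[:2]
p0=env.state()["position"]-[0,0,180];u0=g(p0);im=c["img"].astype(int)
# tilt by amber-brown/label bottle mask: principal direction below grip
for t in(0,10,20,30,38):
    a=np.radians(t);ax=np.array([-.044*np.sin(a),np.sin(a)*.999,np.cos(a)]);print(t,g(p0-119.5*ax).round(1))
m=((im[...,0]-im[...,2])>40).astype(np.uint8);m[:, :int(u0[0])-60]=0;m[:,int(u0[0])+40:]=0;m[:int(u0[1])]=0;m[int(u0[1])+75:]=0
ys,xs=np.nonzero(m);print("grip",u0,"amber lowest rows:",[(y,xs[ys==y].mean().round(1),(ys==y).sum()) for y in np.unique(ys)[::4]])
E
```

```text
position: [541.5, 43.7, 396.8]
clock: 26.25
position: [542.4, 42.0, 308.7]
tool_rot: [0.691, 0.723, 0.001, 0.001]
contact_force: [0.4, -0.2, -1.6]
finger_gap: 33.6
finger_force: 12.0
clock: 26.75
position: [542.0, 41.8, 307.9]
tool_rot: [0.691, 0.722, 0.0, 0.0]
contact_force: [0.1, -0.3, -2.2]
finger_gap: 33.7
finger_force: 5.0
0 [333.7 224.9]
10 [323.6 222.9]
20 [313.8 219.6]
30 [304.7 215. ]
38 [298.1 210.5]
grip [337.32006465 175.31335318] amber lowest rows: [(np.int64(186), np.float64(327.5), np.int64(2)), (np.int64(190), np.float64(325.5), np.int64(8)), (np.int64(194), np.float64(331.5), np.int64(22)), (np.int64(198), np.float64(331.0), np.int64(23)), (np.int64(202), np.float64(331.0), np.int64(21)), (np.int64(206), np.float64(332.5), np.int64(12)), (np.int64(227), np.float64(319.0), np.int64(2))]
```

```bash
(python3 -m pendant '[{"xyz":[0,0,0.1],"spin":0},{"xyz":[0,0,0],"spin":0},{"xyz":[0,0,0],"spin":0}]' 1 8 
python3 -m pendant '[{"xyz":[0,0,0.08],"spin":0},{"xyz":[0,0,0],"spin":0},{"xyz":[0,0,0],"spin":0}]'
python3 -m pendant '[{"xyz":[0,0,0.08],"spin":0},{"xyz":[0,0,0],"spin":0},{"xyz":[0,0,0],"spin":0}]'
python3 -c "
from cell import env;import sys;sys.exit(env.state()['contact_force'][2]>1)" && python3 -m pendant '[{"xyz":[0,0,0.08],"spin":0},{"xyz":[0,0,0],"spin":0},{"xyz":[0,0,0],"spin":0}]') | grep -E "pos|cont"
```

```text
position: [542.0, 41.9, 304.5]
contact_force: [0.5, 0.6, -2.0]
position: [542.7, 41.7, 303.9]
contact_force: [-0.6, -0.6, 5.3]
position: [543.2, 41.6, 302.4]
contact_force: [-1.0, -0.8, 9.2]True
```

```bash
python3 -m pendant '[{"xyz":[-0.17,0,0],"spin":0},{"xyz":[-0.17,0,0.01],"spin":0},{"xyz":[-0.17,0,0.02],"spin":0},{"xyz":[-0.17,0,0.02],"spin":0},{"xyz":[-0.1,0,0.03],"spin":0},{"xyz":[0,0,0],"spin":0},{"xyz":[0,0,0],"spin":0}]'
python3 - <<'E'
from cell import cams,env
from h import *
import cv2
c=cams.read_camera("scene");T=np.linalg.inv(c["T"]);K=np.array(c["camera_matrix"])
g=lambda p:(K@((lambda q:q/q[2])(T[:3,:3]@p+T[:3,3])))[:2]
p=env.state()["position"]
for z in(120,80,40,0):print(z,((g(np.array([p[0],p[1],z]))-[280,140])*5).round())
cv2.imwrite("pics/s8.png",cv2.resize(c["img"][140:250,280:380,::-1],None,fx=5,fy=5,interpolation=cv2.INTER_CUBIC))
E
```

```text
clock: 28.13
position: [543.8, 18.1, 299.0]
tool_rot: [0.692, 0.722, 0.001, 0.001]
contact_force: [-1.0, 2.4, 7.9]
finger_gap: 34.0
finger_force: 8.0
120 [222. 188.]
80 [218. 275.]
40 [213. 357.]
0 [209. 434.]
```

View pics/s8.png

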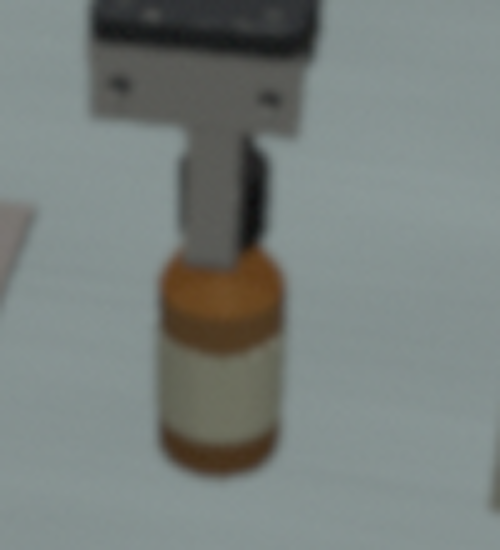

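```bash
python3 -m pendant '[{"xyz":[0,0,0],"spin":0},{"xyz":[0,0,0],"spin":0},{"xyz":[0,0,0],"spin":0},{"xyz":[0,0,0],"spin":0},{"xyz":[0.08,0,0],"spin":0},{"xyz":[0,0,0],"spin":0}]' -0.1
python3 -m pendant '[{"xyz":[0,0,0],"spin":0},{"xyz":[0,0,0],"spin":0},{"xyz":[0,0,0],"spin":0},{"xyz":[0,0,0],"spin":0},{"xyz":[0,0,0],"spin":0},{"xyz":[0,0,0],"spin":0}]' 1 25
```

```text
clock: 28.68
position: [542.8, 21.1, 297.2]
tool_rot: [0.691, 0.723, -0.0, -0.0]
contact_force: [0.1, -0.4, -1.3]
finger_gap: 52.0
finger_force: 0.0
clock: 29.18
position: [543.0, 20.9, 297.5]
tool_rot: [0.691, 0.722, 0.0, 0.0]
contact_force: [0.1, 0.7, -0.8]
finger_gap: 33.5
finger_force: 25.0
```

```bash
python3 -m pendant '[{"xyz":[0,0,-0.3],"spin":0},{"xyz":[0,0,-0.7],"spin":0},{"xyz":[0,0,-0.9],"spin":0},{"xyz":[0,0,-0.9],"spin":0},{"xyz":[0,0,-0.9],"spin":0.6},{"xyz":[0,0,-0.9],"spin":0.6},{"xyz":[0,0,-0.9],"spin":0.68},{"xyz":[0,0,-0.6],"spin":0},{"xyz":[0,0,0],"spin":0},{"xyz":[0.3,0,0],"spin":0}]' | grep pos
python3 -m pendant '[{"xyz":[0.6,-0.2,0],"spin":0},{"xyz":[0.7,-0.2,0],"spin":0},{"xyz":[0.8,-0.2,0],"spin":0},{"xyz":[0.8,-0.2,0],"spin":0},{"xyz":[0.8,-0.2,0],"spin":0},{"xyz":[0.6,-0.12,0],"spin":0},{"xyz":[0.34,0,0],"spin":0},{"xyz":[0,0,0],"spin":0},{"xyz":[0,0,0],"spin":0},{"xyz":[0,0,0],"spin":0}]'
```

```text
position: [544.1, 29.2, 481.2]
clock: 30.85
position: [531.1, 171.7, 479.6]
tool_rot: [0.756, 0.654, -0.001, -0.0]
contact_force: [-0.2, -0.1, -2.3]
finger_gap: 34.0
finger_force: 25.0
```

```bash
sed -i 's/<-0.8/<0.6/' ok.py
(python3 -m pendant '[{"xyz":[0,0,0.4],"spin":0},{"xyz":[0,0,0.7],"spin":0},{"xyz":[0,0,0.7],"spin":0},{"xyz":[0,0,0.5],"spin":0},{"xyz":[0,0,0.3],"spin":0},{"xyz":[0,0,0],"spin":0},{"xyz":[0,0,0],"spin":0},{"xyz":[0,0,0],"spin":0}]'
python3 ok.py && python3 -m pendant '[{"xyz":[0,0,0.2],"spin":0},{"xyz":[0,0,0.2],"spin":0},{"xyz":[0,0,0.1],"spin":0},{"xyz":[0,0,0],"spin":0}]' &&
python3 ok.py && python3 -m pendant '[{"xyz":[0,0,0.2],"spin":0},{"xyz":[0,0,0.2],"spin":0},{"xyz":[0,0,0.1],"spin":0},{"xyz":[0,0,0],"spin":0}]' &&
python3 ok.py && python3 -m pendant '[{"xyz":[0,0,0.2],"spin":0},{"xyz":[0,0,0.1],"spin":0},{"xyz":[0,0,0],"spin":0}]' && python3 ok.py &&
python3 -m pendant '[{"xyz":[0,0,0.12],"spin":0},{"xyz":[0,0,0],"spin":0},{"xyz":[0,0,0],"spin":0}]' && python3 ok.py &&
python3 -m pendant '[{"xyz":[0,0,0.12],"spin":0},{"xyz":[0,0,0],"spin":0},{"xyz":[0,0,0],"spin":0}]' && python3 ok.py &&
python3 -m pendant '[{"xyz":[0,0,0.12],"spin":0},{"xyz":[0,0,0],"spin":0},{"xyz":[0,0,0],"spin":0}]' && python3 ok.py &&
python3 -m pendant '[{"xyz":[0,0,0.12],"spin":0},{"xyz":[0,0,0],"spin":0},{"xyz":[0,0,0],"spin":0}]' && python3 ok.py &&
python3 -m pendant '[{"xyz":[0,0,0.12],"spin":0},{"xyz":[0,0,0],"spin":0},{"xyz":[0,0,0],"spin":0}]' && python3 ok.py &&
python3 -m pendant '[{"xyz":[0,0,0.12],"spin":0},{"xyz":[0,0,0],"spin":0},{"xyz":[0,0,0],"spin":0}]') | grep -E "pos|cont"
```

```text
position: [531.4, 172.1, 403.7]
contact_force: [-0.9, -0.1, -2.8]
position: [530.7, 172.3, 386.4]
contact_force: [-0.2, 0.5, -2.7]
position: [530.7, 172.3, 371.3]
contact_force: [0.4, -0.3, -2.2]
position: [530.7, 172.3, 362.5]
contact_force: [-0.5, -0.8, -2.4]
position: [530.9, 172.4, 359.8]
contact_force: [-0.2, 0.3, -2.2]
position: [530.9, 172.4, 356.1]
contact_force: [-0.2, 0.4, -2.6]
position: [530.9, 172.3, 352.4]
contact_force: [-0.8, 0.2, -1.6]
position: [530.9, 172.4, 348.8]
contact_force: [-0.4, -0.1, -2.7]
position: [530.9, 172.4, 345.2]
contact_force: [0.0, 0.0, -3.3]
position: [530.9, 172.3, 341.6]
contact_force: [0.2, -0.5, -2.8]
```

```bash
sed -i 's/<0.6/<-0.3/' ok.py
(python3 -m pendant '[{"xyz":[0,0,0.12],"spin":0},{"xyz":[0,0,0],"spin":0},{"xyz":[0,0,0],"spin":0}]' && python3 ok.py &&
python3 -m pendant '[{"xyz":[0,0,0.12],"spin":0},{"xyz":[0,0,0],"spin":0},{"xyz":[0,0,0],"spin":0}]' && python3 ok.py &&
python3 -m pendant '[{"xyz":[0,0,0.12],"spin":0},{"xyz":[0,0,0],"spin":0},{"xyz":[0,0,0],"spin":0}]' && python3 ok.py &&
python3 -m pendant '[{"xyz":[0,0,0.12],"spin":0},{"xyz":[0,0,0],"spin":0},{"xyz":[0,0,0],"spin":0}]' && python3 ok.py &&
python3 -m pendant '[{"xyz":[0,0,0.12],"spin":0},{"xyz":[0,0,0],"spin":0},{"xyz":[0,0,0],"spin":0}]' && python3 ok.py &&
python3 -m pendant '[{"xyz":[0,0,0.12],"spin":0},{"xyz":[0,0,0],"spin":0},{"xyz":[0,0,0],"spin":0}]' && python3 ok.py &&
python3 -m pendant '[{"xyz":[0,0,0.12],"spin":0},{"xyz":[0,0,0],"spin":0},{"xyz":[0,0,0],"spin":0}]' && python3 ok.py &&
python3 -m pendant '[{"xyz":[0,0,0.12],"spin":0},{"xyz":[0,0,0],"spin":0},{"xyz":[0,0,0],"spin":0}]' && python3 ok.py &&
python3 -m pendant '[{"xyz":[0,0,0.12],"spin":0},{"xyz":[0,0,0],"spin":0},{"xyz":[0,0,0],"spin":0}]' && python3 ok.py &&
python3 -m pendant '[{"xyz":[0,0,0.1],"spin":0},{"xyz":[0,0,0],"spin":0},{"xyz":[0,0,0],"spin":0}]') | grep -E "pos|cont"
```

```text
position: [530.9, 172.4, 338.0]
contact_force: [-0.2, 0.3, -2.6]
position: [530.9, 172.4, 334.4]
contact_force: [-0.1, 0.1, -2.1]
position: [530.9, 172.3, 330.8]
contact_force: [0.8, -0.8, -2.4]
position: [530.9, 172.3, 327.2]
contact_force: [0.2, -0.9, -1.4]
position: [531.3, 172.4, 324.5]
contact_force: [-0.5, -0.3, 0.8]
```

```bash
python3 -m pendant '[{"xyz":[0,0,0.03],"spin":0},{"xyz":[0,0,0],"spin":0},{"xyz":[0,0,0],"spin":0}]' | grep -E "pos|cont"
```

```text
position: [531.2, 172.4, 323.6]
contact_force: [0.8, 0.7, 2.2]
```

Contact is confirmed: the net upward force rises with each step. Now I release and retreat upwards, then check numerically.

```bash
python3 -m pendant '[{"xyz":[0,0,-0.03],"spin":0},{"xyz":[0,0,0],"spin":0}]' | grep -E "pos|cont"
python3 -m pendant '[{"xyz":[0,0,0],"spin":0},{"xyz":[0,0,0],"spin":0},{"xyz":[0,0,0],"spin":0},{"xyz":[0,0,0],"spin":0},{"xyz":[0,0,0],"spin":0}]' 0.0
python3 -m pendant '[{"xyz":[0,0,-0.3],"spin":0},{"xyz":[0,0,-0.5],"spin":0},{"xyz":[0,0,-0.7],"spin":0},{"xyz":[0,0,-0.9],"spin":0},{"xyz":[0,0,-0.9],"spin":0},{"xyz":[0,0,-0.6],"spin":0},{"xyz":[-0.8,0.5,0],"spin":0},{"xyz":[-1,0.5,0],"spin":0},{"xyz":[-1,0.5,0],"spin":0},{"xyz":[-1,0.5,0],"spin":0}]' | grep -E "pos|cont"
python3 -m pendant '[{"xyz":[-1,0.5,0],"spin":0},{"xyz":[-1,0.5,0],"spin":0},{"xyz":[-1,0,0],"spin":0},{"xyz":[-1,0,0],"spin":0},{"xyz":[-1,0,0],"spin":0},{"xyz":[-0.5,0,0],"spin":0},{"xyz":[0,0,0],"spin":0},{"xyz":[0,0,0],"spin":0}]'
python3 - <<'E'
from cell import cams
from h import *
import cv2
c=cams.read_camera("top");im=c["img"]
m=((im.max(2)<60)*255).astype(np.uint8);m[:, :105]=0;m[:,215:]=0;m[:215]=0;m[300:]=0
m=cv2.morphologyEx(m,cv2.MORPH_OPEN,np.ones((7,7)))
n,_,st,ce=cv2.connectedComponentsWithStats(m)
T=np.linalg.inv(c["T"]);K=np.array(c["camera_matrix"])
for s,p in zip(st[1:],ce[1:]):print("cap",s[4],p.round(1))
for nm,x,y,b in[("A",531,172,26),("B",478,243,8),("keptR",531.1-62.3,172+9,5),]:
    q=T[:3,:3]@np.array([x,y,b+125])+T[:3,3];print(nm,(K@(q/q[2]))[:2].round(1))
E
```

```text
position: [531.2, 172.3, 324.3]
contact_force: [0.9, 0.5, 0.5]
clock: 36.02
position: [530.8, 172.3, 323.7]
tool_rot: [0.756, 0.654, -0.0, -0.0]
contact_force: [0.1, 0.2, 1.0]
finger_gap: 47.3
finger_force: 0.0
position: [574.1, 49.8, 442.1]
contact_force: [0.4, 0.7, -0.3]
clock: 37.52
position: [579.9, -117.1, 441.5]
tool_rot: [0.757, 0.654, 0.0, 0.0]
contact_force: [-0.5, -0.4, -0.8]
finger_gap: 47.1
finger_force: 0.0
cap 219 [129.3 236.1]
cap 204 [181.8 241.9]
cap 227 [151.1 267.4]
cap 213 [180.5 271.2]
A [183.6 242.7]
B [152.6 267.8]
keptR [181.1 271.4]
```

```bash
python3 -c "
from cell import sign_off
print(sign_off())"
```

```text
the job is handed in; nothing more can be done
None
```

Both bottles now stand in the two free cells, each let go only once I felt it touch its cork, and the job is handed in after about 38 s; the last top picture puts both caps within about 4 mm of where they should be, but sign-off returned no verdict, and I viewed 11 pictures against the limit of 10.

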